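Seat a lens plate on its dowels and raise one edge with a levelling wedge

TASK

Lower the lens plate over the two pins of the instrument base until it lies flush on both rails, and let go of it. Then take the wedge, set it flat on the base's long bed and slide it, thin end first, into the channel under the plate until the plate's edge just lifts, about 3 mm clear of the rails, and finish there still holding the wedge in the gripper, with the plate resting on the wedge. Leave the eyepiece, the screwdriver and the small grey case alone.

Things in the scene. Friction and masses are not known exactly. Their poses are not given: they have to be found in the camera images.
- base: Grey instrument base, fixed. Bed 10 mm thick, x -165 to +60, y -70 to +70 mm. On it two rails along x, 16 mm high (tops at 26 mm), 30 mm wide, centred at y +45 and -45, x -50 to +50 mm; the channel between them is 60 mm wide. A pin stands on each rail. The wedge slides along +x from the long empty bed at -x, nearest the robot. Origin: bench level, midway between the rails, z up.
- pin_a (a point): Tip of the pin on the +y rail, at (-25, +45, 40) mm in the base's frame. Both pins: steel, 8 mm in diameter, 14 mm tall, the last 4 mm coned to 3.6 mm.
- pin_b (a point): Tip of the pin on the -y rail, at (+25, -45, 40) mm in the base's frame.
- bed (a point): Point on the top of the empty bed, at (-110, 0, 10) mm in the base's frame.
- plate: Grey lens plate, loose, flat on the bench: 120 x 120 x 10 mm, 0.45 to 0.7 kg. Grip: square cell 40 x 40 mm at its centre, faces square to x and y, 36 mm high, lens on top (53 mm in all). Two 11 mm through holes at (-25, +45) and (+25, -45) mm (half a turn fits as well). Seated, its origin is 26 mm over the base's origin. Origin: centre of the underside, z up.
- plate_edge (a point): Middle of the lower edge of the plate at x = -60 mm. Seated, the plate overhangs the rails by 10 mm at both x ends; lifted at the edge over the bed it tips about the far ends of the rails, 110 mm away. The pin holes let the plate shift up to 1.5 mm along with the wedge first.
- wedge: Aluminium wedge, loose, on its flat underside, 95 mm long (x), 36 mm wide, 0.17 to 0.28 kg. Thin end at x +47.5 mm, 11 mm high; the ramp rises 12 degrees for 65 mm to 25 mm high. Behind, a 25 mm high block with a fin as grip. On the bed the ramp meets the seated plate's edge 23.5 mm behind the thin end; each 4.7 mm further lifts the edge 1 mm. Origin: centre of the underside.
- wedge_fin (a point): Middle of the fin's top, at (-32.5, 0, 62) mm in the wedge's frame. Fin: 30 mm long (x), 18 mm thick (y), from 25 to 62 mm height.
- eyepiece: Black eyepiece standing upright, 38 mm in diameter, 48 mm tall; not to be disturbed. Origin: centre of the underside.
- driver: Screwdriver 150 mm long lying on the bench along its x axis; not to be disturbed. Origin: underside, middle.
- case: Small grey lens case, 60 x 45 x 22 mm; not to be disturbed. Origin: centre of the underside.
Not all that is in view belongs to the job. There is more than one size of the wedge; the job needs the middle-sized. What is shaped like the plate but purple is not meant.

How it is judged:
By the outcome, as a careful person would: the job done as asked, in the order asked, and still so for the second after the job is handed in, while the arm keeps its last pose, push and grip.
It also fails if it takes over 69 s, if anything falls off the work surface, if the arm or the gripper's body presses on something with over 40 N, if the wrist force passes 120 N, or if a joint passes its speed limit or range.

ROBOT

A 7-joint arm with a two-finger parallel gripper is mounted at the origin on the work surface. World frame = base frame: x ahead of the robot, y to its left, z up, the work surface at z = 0. Lengths are in m, angles in rad, forces in N, time in s.
With the tool pointing down it reaches from about 0.425 to 0.8 m from the base axis. Payload 8.3 kg.
Tool frame: the origin (TCP) lies between the finger pads; the fingertips stand 14 mm ahead of it and the grasp point (between the pads) lies 5 mm behind it; y points along the fingers, z is the direction in which the jaws open and shut, and the axes are right-handed (so a half turn about y gives the same grasp; the last joint's range is limited). The gripper opens to 85 mm and grips with 20 to 120 N. Pads are 22 mm wide; open, the fingers measure 114 mm over their backs; the gripper's body (76 mm by 85 mm) begins 54 mm behind the grasp point. The pads swing forward as they close: fully open they stand 13 mm farther back than shut.
Start: joints at [1.176, 0.383, 0.016, 1.37, -0.006, 1.388, -0.046], TCP at [0.204, -0.591, 0.245] pointing down, gripper open.
Joint ranges: [-2.95, 2.95], [-0.25, 2.06], [-1.52, 1.56], [0.18, 2.33], [-1.44, 4.58], [0.02, 2.06], [-3.01, 3.01]. Speed limits (rad/s): [2.39, 2.39, 3.01, 3.01, 3.14, 3.14, 3.14].

INTERFACE

Orientations are given as a rotation vector (axis times angle).
In Python, from plant import ctrl, kinematics, vision, job, monitor gives the robot as it stands. Calls block until the motion is done:
- ctrl.move_ptp(position, orientation): joint-space move of the TCP to a pose.
- ctrl.movel(position, frame=None, feed=0.15, threshold=None): straight line of the TCP; frame=None keeps the orientation; feed is the mean speed in m/s. With threshold (N) it stops when the force on the tool has changed by that much, and returns True; else False.
- ctrl.goto_joints(angles): joint-space move.
- ctrl.grip(opening, newtons=None): finger opening in m; newtons is the grip in N (None keeps the last); returns when the fingers have stopped.
- ctrl.pause(seconds).
- kinematics.inverse_kinematics(position, orientation): joint angles nearest the present ones, or None.
- vision.grab_frame(name): name is "side" or "top" or "wrist"; returns (picture, depth): 384x512x3 uint8, red, green, blue; 384x512 float32, m along the optical axis (not along the pixel's ray), 0 where there is no reading.
- vision.get_calibration(name): a dict with "camera_matrix" (3x3 intrinsics, pixels), "T" (4x4, takes a point from camera to world coordinates); the wrist camera has in their place "hand_eye" (4x4, takes a point from camera to tool coordinates, whose origin is the TCP and whose axes are the tool frame's). Camera axes: x right, y down, z forward; pixel columns grow to the right and rows downward; lengths in m; the calibration is good to about 2 mm. A picture is of the moment at which its call begins: read the wrist's pose just before it. get_calibration takes no time and is no camera call.
A pose or a line that the arm cannot do raises ctrl.PlanningError and nothing moves.
- job.finish_job(): hands the job in, once; it reports no verdict.
Readings, each from a call of its own:
- monitor.get_clock(): time.
- monitor.get_joints(): joint angles.
- monitor.get_qvel(): joint speeds.
- monitor.get_joint_efforts(): joint torques, N m.
- monitor.get_tcp_pos(): TCP position.
- monitor.get_eef_rot(): TCP orientation.
- monitor.get_force(): force on the tool from outside, world axes, zero at the start.
- monitor.get_torque(): the same for the moment, N m.
- monitor.get_opening(): finger opening in m.
Only numpy, scipy, OpenCV 4.12 (cv2) and the standard library are available. Lean on these libraries where they do the work, as an engineer would, in place of code of your own. Each camera call takes 0.05 s, during which the arm holds its last target. There are 200 camera calls.

## Working session

There is one attempt and no reset: what is moved stays moved. The work goes in short steps, each a Python script; the robot and the scene stay as the last script left them, time stands still between calls to the robot, and variables do not carry over. Pictures are saved under pics/ and viewed, about 8 in all and at most 12, crops included, and the job is handed in when it is done.

```bash
mkdir -p pics; ls; python3 - <<'E'
from plant import ctrl, kinematics, vision, job, monitor
import numpy as np, cv2
for n in("top","side"):
    p,d=vision.grab_frame(n); c=vision.get_calibration(n)
    np.savez(f"pics/{n}.npz",p=p,d=d,K=c["camera_matrix"],T=c["T"]); cv2.imwrite(f"pics/{n}.png",p[:,:,::-1])
    print(n,c["camera_matrix"],np.round(c["T"],3))
print(vision.get_calibration("wrist"),monitor.get_clock(),monitor.get_eef_rot(),monitor.get_tcp_pos())
a=cv2.imread("pics/top.png");b=cv2.imread("pics/side.png")
E
```

```text
pics
top [[386.05144863   0.         254.8863831 ]
 [  0.         386.05144863 187.90648147]
 [  0.           0.           1.        ]] [[ 0.009 -0.996  0.088  0.453]
 [-1.    -0.008  0.01   0.101]
 [-0.009 -0.088 -0.996  1.23 ]
 [ 0.     0.     0.     1.   ]]
side [[474.10924142   0.         261.56638176]
 [  0.         474.10924142 187.75373808]
 [  0.           0.           1.        ]] [[-0.819 -0.408  0.403 -0.086]
 [-0.574  0.587 -0.572  1.045]
 [-0.003 -0.7   -0.714  1.23 ]
 [ 0.     0.     0.     1.   ]]
{'camera_matrix': array([[266.57193512,   0.        , 253.95312995],
       [  0.        , 266.57193512, 191.24798464],
       [  0.        ,   0.        ,   1.        ]]), 'hand_eye': array([[ 7.77945545e-04,  9.48088692e-01,  3.18005074e-01,
        -8.11210892e-02],
       [ 5.30883801e-04, -3.18005517e-01,  9.48088714e-01,
        -1.29050125e-01],
       [ 9.99999556e-01, -5.68737650e-04, -7.50715903e-04,
         2.63754698e-04],
       [ 0.00000000e+00,  0.00000000e+00,  0.00000000e+00,
         1.00000000e+00]])} 0.1 [-0.34226574  2.04353581 -2.03999318] [ 0.20347439 -0.59050791  0.2443755 ]
```

View pics/top.png

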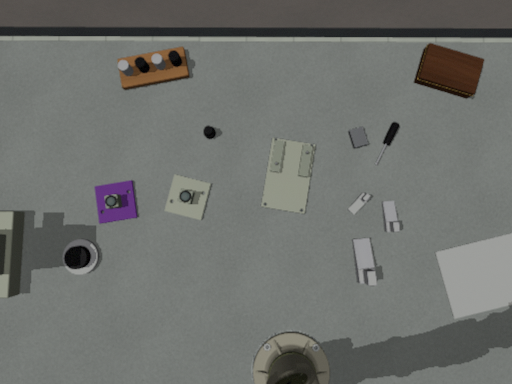

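View pics/side.png

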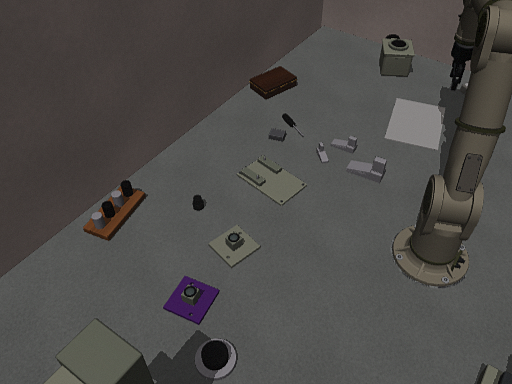

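Top view candidates: plate is grey at (188,197) and purple at (115,202, not meant). Wedges are small (359,204), middle (391,216; about 30 px ≈ 95 mm) and large (365,261). The base is at (289,175), with rails on its far side.

```bash
cat > h.py <<'E'
import numpy as np, cv2
from scipy.spatial.transform import Rotation as R
def cloud(p,d,K,T):
    v,u=np.mgrid[:d.shape[0],:d.shape[1]]
    c=np.stack([(u-K[0,2])/K[0,0]*d,(v-K[1,2])/K[1,1]*d,d,np.ones_like(d)],-1)
    return (c@T.T)[...,:3]
E
python3 - <<'E'
from h import *
f=np.load("pics/top.npz"); P=cloud(*[f[k] for k in"pdKT"])
g=P[60:340,80:420]; print("bench z",np.median(g[...,2]))
z=P[...,2]-np.median(g[...,2]); m=((z>.004)&(f["d"]>0)).astype(np.uint8)
n,l,s,c=cv2.connectedComponentsWithStats(m)
for i in range(1,n):
    if 40<s[i,4]<6000 and s[i,1]>50:
        q=P[l==i]; r=cv2.minAreaRect((q[:,:2]*1000).astype(np.float32))
        print(s[i],np.round(r[0]),np.round(r[1]),round(r[2],1),"zmax",np.round(np.percentile(q[:,2],98)*1000))
a=cv2.resize(f["p"][120:300,150:420,::-1],None,fx=2.9,fy=2.9,interpolation=2); cv2.imwrite("pics/crop1.png",a)
E
```

```text
bench z 0.0011308541528287641
[375 122  24  44 246] [ 706. -302.] [ 30. 149.] 63.2 zmax 31.0
[202 125  13  14 128] [741. 265.] [42. 38.] 83.6 zmax 52.0
[347 126  22  22 307] [ 733. -215.] [71. 57.] 14.1 zmax 28.0
[ 261  137   54   77 3064] [605.   9.] [146. 233.] 82.0 zmax 30.0
[ 164  174   46   47 1393] [532. 331.] [125. 124.] 76.2 zmax 52.0
[  94  180   43   44 1409] [512. 556.] [130. 121.] 9.7 zmax 51.0
[348 191  23  23 221] [ 522. -215.] [35. 85.] 42.2 zmax 49.0
[382 199  18  33 425] [ 481. -313.] [100.  50.] 5.3 zmax 65.0
[   0  211   24   87 1807] [352. 861.] [259.  45.] 2.5 zmax 80.0
[ 438  232   74   83 1874] [ 297. -596.] [214. 255.] 17.5 zmax 10.0
[352 237  25  49 853] [ 335. -230.] [149.  66.] 4.9 zmax 90.0
[  62  239   37   35 1017] [343. 659.] [106. 111.] 0.6 zmax 49.0
[491 285  12  13  48] [ 247. -633.] [29. 26.] 33.7 zmax 10.0
[ 253  330   78   54 3336] [46. -3.] [155. 235.] 0.7 zmax 272.0
```

View pics/crop1.png

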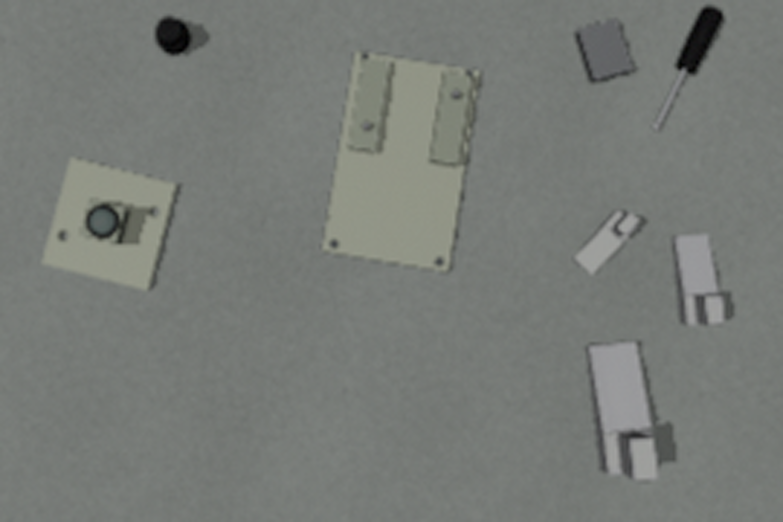

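```bash
cat >> h.py <<'E'
from plant import ctrl, kinematics, vision, job, monitor
def ori(yaw):  # tool y down, tool x along world yaw (rad); jaws along local y
    c,s=np.cos(yaw),np.sin(yaw); x=np.array([c,s,0]);y=np.array([0,0,-1.])
    return R.from_matrix(np.stack([x,y,np.cross(x,y)],1)).as_rotvec()
def wrist(name):
    t=np.array(monitor.get_tcp_pos());r=R.from_rotvec(monitor.get_eef_rot()).as_matrix()
    p,d=vision.grab_frame("wrist");c=vision.get_calibration("wrist")
    T=np.eye(4);T[:3,:3]=r;T[:3,3]=t;T=T@c["hand_eye"]
    np.savez(f"pics/{name}.npz",p=p,d=d,K=c["camera_matrix"],T=T)
    return p,cloud(p,d,c["camera_matrix"],T)
E
python3 - <<'E'
from h import *
print(R.from_rotvec(monitor.get_eef_rot()).as_matrix().round(2))
D=np.deg2rad
for n,p,y in (("plate",[.532,.331,.03],-13.8),("base",[.657,.002,.06],-8),("wedge",[.449,-.313,.04],5),("push",[.505,.02,.06],-8)):
    for a in (y,y+180,y-90,y+90):
        print(n,a,np.round(kinematics.inverse_kinematics(np.array(p),ori(D(a))),2) if kinematics.inverse_kinematics(np.array(p),ori(D(a))) is not None else None)
y=D(-8)
ctrl.move_ptp([.475,-.29,.19],ori(D(5))); wrist("w_wedge"); print(monitor.get_clock())
ctrl.move_ptp([.65,0,.19],ori(y)); wrist("w_base");print(monitor.get_clock())
ctrl.move_ptp([.532,.331,.19],ori(y)); wrist("w_plate");print(monitor.get_clock(),monitor.get_force())
ims=[np.load(f"pics/{n}.npz")["p"][:,:,::-1] for n in("w_wedge","w_base","w_plate")]
cv2.imwrite("pics/w3.png",cv2.resize(np.vstack([np.hstack(ims[:2]),np.hstack([ims[2],ims[2]*0])]),None,fx=.78,fy=.78,interpolation=cv2.INTER_AREA))
E
```

```text
[[-0.95 -0.    0.33]
 [-0.33  0.   -0.95]
 [ 0.   -1.   -0.  ]]
plate -13.8 [-0.02  0.74 -0.85  1.57  0.6   1.11  0.31]
plate 166.2 [ 0.03  0.79 -0.95  1.57  0.68  1.14 -2.88]
plate -103.8 [-0.06  0.71 -0.78  1.58  0.55  1.08 -1.22]
plate 76.2 [ 0.18  1.02 -1.29  1.56  1.    1.34  1.67]
base -8 [ 0.41  0.7  -0.69  1.47  0.46  1.14  1.07]
base 172 [ 0.26  0.64 -0.45  1.47  0.29  1.1  -1.96]
base -98 [ 0.35  0.67 -0.59  1.47  0.39  1.12 -0.45]
base 82 [ 0.69  1.01 -1.29  1.45  0.97  1.4   2.37]
wedge 5 [ 0.99  0.48 -0.55  1.8   0.3   0.95  1.97]
wedge 185 [ 0.67  0.42 -0.15  1.81  0.08  0.91 -1.  ]
wedge -85 [ 0.85  0.44 -0.37  1.81  0.19  0.93  0.48]
wedge 95 [ 0.5   0.41  0.06  1.82 -0.03  0.91 -2.48]
push -8 [ 0.61  0.45 -0.86  1.89  0.4   0.99  1.  ]
push 172 [ 0.42  0.38 -0.62  1.89  0.26  0.95 -2.03]
push -98 [ 0.53  0.41 -0.75  1.89  0.34  0.97 -0.52]
push 82 [ 0.87  0.7  -1.28  1.88  0.74  1.15  2.32]
1.9333
3.2583
4.6333 [ 0.44123579  0.49241051 -0.81964534]
```

View pics/w3.png

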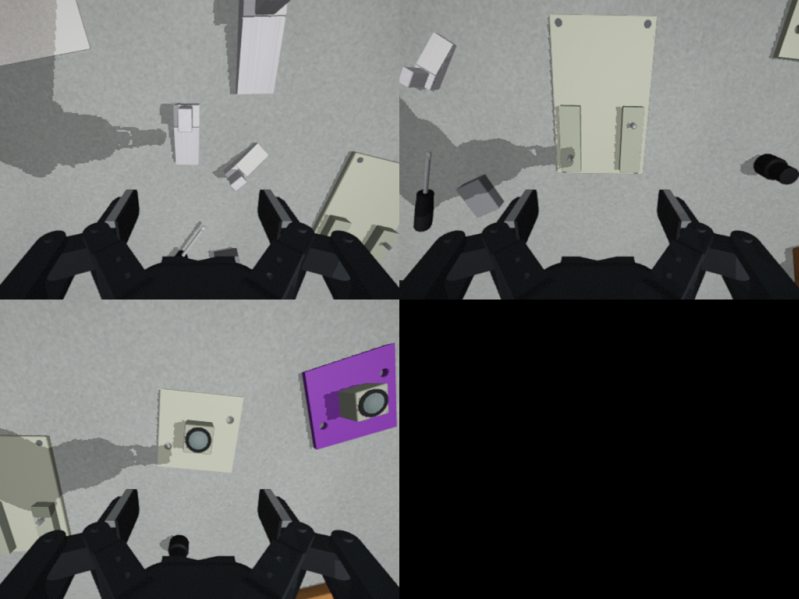

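Wrist views: the middle wedge is at panel 1 (186,133), with its fin toward the robot. Pins are at panel 2 (571,157) and (631,125). The grey plate is at panel 3 (198,432), with holes at (168,447) and (230,420).

```bash
python3 - <<'E'
from h import *
def load(n):
    f=np.load(f"pics/{n}.npz"); return f, cloud(*[f[k] for k in"pdKT"])
def comp(P,lo,hi,uv,box=None):
    m=((P[...,2]>lo)&(P[...,2]<hi)).astype(np.uint8)
    m[230:,:]=0
    n,l=cv2.connectedComponents(m,connectivity=4); i=l[uv[1],uv[0]]
    return (l==i)&(i>0)
def rect(q):
    r=cv2.minAreaRect((q[:,:2]*1000).astype(np.float32)); return np.round(r[0],1),np.round(r[1],1),round(r[2],1),len(q)
def ray(f,u,v,z):
    K,T=f["K"],f["T"]; d=T[:3,:3]@[(u-K[0,2])/K[0,0],(v-K[1,2])/K[1,1],1]; o=T[:3,3]; return (o+d*(z-o[2])/d[2])*1000
f,P=load("w_base"); print("bench z",np.median(P[60:200,420:500,2][P[60:200,420:500,2]>-.1]))
q=comp(P,.005,.06,(256,80)); print("base",rect(P[q]))
for lo,hi,uv in((.02,.032,(296,190)),(.02,.032,(219,170))): 
    q=comp(P,lo,hi,uv); print("rail",rect(P[q]),np.median(P[q][:,2]))
for uv in((296,160),(219,201)):
    w=np.zeros(P.shape[:2],bool); w[uv[1]-12:uv[1]+13,uv[0]-12:uv[0]+13]=1
    s=w&(P[...,2]>.033)&(P[...,2]<.05); v,u=np.nonzero(s); print("pin px",len(u), u.mean() if len(u) else 0,v.mean() if len(v) else 0,"xyz",(P[s].mean(0)*1000).round(1),P[s][:,2].max().round(4),"ray",ray(f,*uv,.04).round(1))
f,P=load("w_plate"); print("bench",np.median(P[150:200,330:380,2]))
q=comp(P,.005,.06,(240,140)); print("plate",rect(P[q]),np.median(P[q][:,2]))
q=q&(P[...,2]>.025); print("cell zs",np.percentile(P[q][:,2],[5,25,50,75,95]).round(4),rect(P[q&(P[...,2]<.049)]))
g=cv2.cvtColor(f["p"],cv2.COLOR_RGB2GRAY)
f,P=load("w_wedge"); q=comp(P,.005,.08,(238,190)); print("wedge",rect(P[q]))
q2=q&(P[...,2]>.055); print("fin",rect(P[q2]),np.median(P[q2][:,2])); v,u=np.nonzero(q);print(u.min(),u.max(),v.min(),v.max())
a=[cv2.resize(np.load(f"pics/{n}.npz")["p"][v:v+100,u:u+130,::-1],None,fx=3,fy=3,interpolation=cv2.INTER_CUBIC) for n,u,v in(("w_plate",195,105),("w_base",190,120),("w_wedge",180,120))]
cv2.imwrite("pics/c3.png",np.vstack([np.hstack(a[:2]),np.hstack([a[2],a[2]*0])])[:,:780])
E
```

```text
bench z 0.0006399375187114698
base (array([601.5,   8.8]), array([140.6, 225. ]), 80.9, 25146)
rail (array([660.7,  45.1]), array([ 30.4, 100.5]), 80.8, 2210) 0.026483748670733193
rail (array([646.5, -43.9]), array([ 30.3, 100.2]), 80.9, 2196) 0.026454705617533714
pin px 49 299.53061224489795 161.48979591836735 xyz [635.3  48.5  38. ] 0.0423 ray [632.6  44.6  40. ]
pin px 44 217.79545454545453 203.25 xyz [670.  -47.1  37.9] 0.0416 ray [666.8 -44.8  40. ]
bench 0.0005511987674348129
plate (array([529.9, 328.2]), array([120.2, 120.7]), 76.3, 9833) 0.01065176818078517
cell zs [0.0367 0.0463 0.0481 0.0498 0.0525] (array([529.5, 328.2]), array([39.9, 40.2]), 76.3, 974)
wedge (array([ 474.4, -309.2]), array([94.4, 36. ]), 4.4, 2430)
fin (array([ 442.2, -311.6]), array([29.9, 17.8]), 4.1, 565) 0.06231924743236528
222 254 133 210
```

View pics/c3.png

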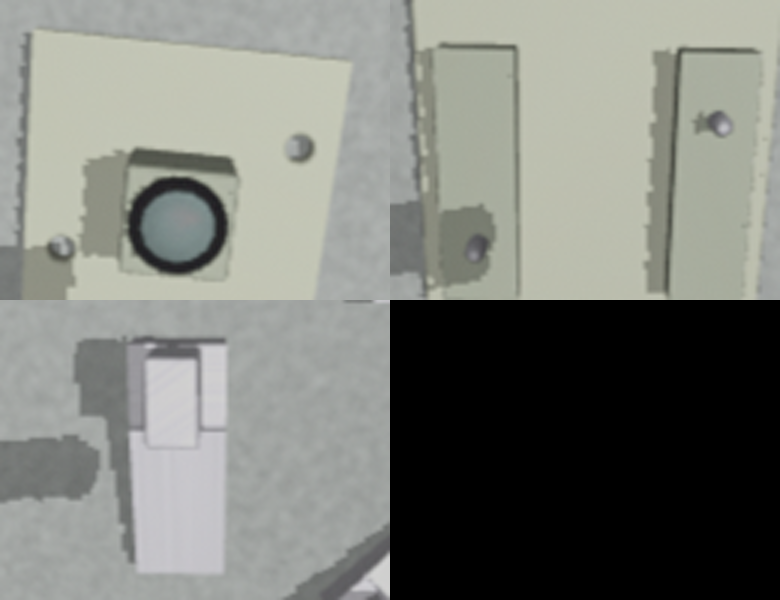

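```bash
cat >> h.py <<'E'
def comp(P,lo,hi,uv,vmax=383,box=None):
    m=((P[...,2]>lo)&(P[...,2]<hi)).astype(np.uint8); m[vmax:]=0
    n,l=cv2.connectedComponents(m,connectivity=4); i=l[uv[1],uv[0]]
    return (l==i)&(i>0)
def rect(q):
    r=cv2.minAreaRect((q[:,:2]*1000).astype(np.float32)); return np.round(r[0],1),np.round(r[1],1),round(r[2],1),len(q)
E
python3 - <<'E'
from h import *
y=np.deg2rad(-13.7)
ctrl.move_ptp([.5298,.3282,.13],ori(y))
print(ctrl.movel([.5298,.3282,.029],feed=.08,threshold=15))
print(monitor.get_tcp_pos()); ctrl.grip(.03,60); print("open",monitor.get_opening(),monitor.get_force())
ctrl.movel([.5298,.3282,.16],feed=.1)
ctrl.move_ptp([.56,.26,.19],ori(np.deg2rad(-9.15)))
p,P=wrist("held"); print(monitor.get_clock(),monitor.get_force(),monitor.get_tcp_pos())
cv2.imwrite("pics/held.png",p[:,:,::-1])
E
```

```text
False
[0.53015594 0.32848983 0.02967163]
open 0.038983497952235185 [-0.16905637  0.79423854  3.29217199]
8.8083 [-0.89317602  0.70733921 -5.81387794] [0.56003211 0.25943581 0.18958765]
```

View pics/held.png

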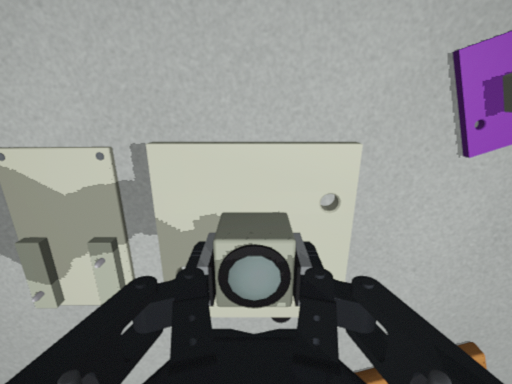

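```bash
cat >> h.py <<'E'
def heldpose(P,yaw,zt):
    t=np.array(monitor.get_tcp_pos()); c,s=np.cos(yaw),np.sin(yaw)
    q=P[100:250,100:420].reshape(-1,3); q=q[abs(q[:,2]-zt)<.006]
    d=q[:,:2]-t[:2]; x=d@[c,s]; y=d@[-s,c]
    A=np.c_[x,y,np.ones(len(x))]; co=np.linalg.lstsq(A,q[:,2],rcond=None)[0]
    # edges: rear edge per y-bin, sides per x-bin
    yb=np.arange(-.05,.0501,.005); re=[x[abs(y-b)<.0025].min() for b in yb]; pr=np.polyfit(yb,re,1)
    xb=np.arange(-.055,-.02,.005); L=[y[abs(x-b)<.0025].min() for b in xb]; Rr=[y[abs(x-b)<.0025].max() for b in xb]
    ca,cb=np.polyfit(xb,(np.array(L)+Rr)/2,1)
    print("tilt",co[:2].round(4),"z",co[2].round(4),"rear",pr.round(4),"width",np.mean(np.array(Rr)-L).round(4),"ymid slope/at0",ca.round(4),cb.round(4),"cx",(pr[1]+.06).round(4))
E
python3 - <<'E'
from h import *
f=np.load("pics/held.npz");P=cloud(*[f[k] for k in"pdKT"])
heldpose(P,np.deg2rad(-9.15),.171)
E
```

```text
tilt [ 0.0037 -0.0016] z 0.1708 rear [ 0.006  -0.0589] width 0.1203 ymid slope/at0 0.0015 -0.0021 cx 0.0011
```

```bash
cat >> h.py <<'E'
YB=np.deg2rad(-9.15); B=np.array([.6534,.0005]); ex=np.array([np.cos(YB),np.sin(YB)]); ey=np.array([-ex[1],ex[0]])
def bw(x,y): return B+x*ex+y*ey
E
python3 - <<'E'
from h import *
t=bw(-.0011,.0021); print(t)
ctrl.move_ptp([*t,.14],ori(YB)); ctrl.movel([*t,.076],feed=.08)
p,P=wrist("hover"); print(monitor.get_tcp_pos(),monitor.get_force(),monitor.get_clock())
heldpose(P,YB,.0567)
# bed in the same picture, base-measured frame
q=P.reshape(-1,3); q=q[(q[:,2]>.006)&(q[:,2]<.014)]; d=q[:,:2]-B; x=d@ex;y=d@ey
k=(abs(y)<.09)&(x<-.07)&(x>-.18); x,y=x[k],y[k]
xb=np.arange(-.155,-.075,.005);L=np.array([y[abs(x-b)<.0025].min() for b in xb]);H=np.array([y[abs(x-b)<.0025].max() for b in xb])
print("bed w",(H-L).mean(),"mid fit",np.polyfit(xb,(H+L)/2,1),"rear x",np.mean([x[abs(y-b)<.0025].min() for b in np.arange(-.06,.061,.005)]))
cv2.imwrite("pics/hover.png",p[:,:,::-1])
E
```

```text
[0.65264794 0.0027482 ]
[0.6531977  0.00283865 0.0767998 ] [-0.1470036   1.34323134 -5.87307075] 10.8833
tilt [ 0.0062 -0.0005] z 0.0576 rear [ 0.0017 -0.0605] width 0.1203 ymid slope/at0 -0.0003 -0.0009 cx -0.0005Traceback (most recent call last):
  File "<stdin>", line 9, in <module>
    return umr_minimum(a, axis, None, out, keepdims, initial, where)
ValueError: zero-size array to reduction operation minimum which has no identity
```

```bash
python3 - <<'E'
from h import *
print(np.std([monitor.get_tcp_pos() for _ in range(10)],0),np.mean([monitor.get_tcp_pos() for _ in range(10)],0),np.std([monitor.get_eef_rot() for _ in range(10)],0))
f=np.load("pics/hover.npz");P=cloud(*[f[k] for k in"pdKT"])
q=P.reshape(-1,3); q=q[(q[:,2]>.006)&(q[:,2]<.014)]; d=q[:,:2]-B; x=d@ex;y=d@ey
k=(abs(y)<.09)&(x<-.06)&(x>-.19); x,y=x[k],y[k]; print(len(x),x.min(),x.max(),y.min(),y.max())
xb=np.arange(-.12,-.07,.005);
for b in xb:
    s=abs(x-b)<.0025
    if s.any(): print(b.round(3),y[s].min().round(4),y[s].max().round(4))
p=f["p"];cv2.imwrite("pics/hover.png",p[:,:,::-1])
E
```

```text
[0.00000000e+00 4.33680869e-19 1.38777878e-17] [0.6531977  0.00283865 0.0767998 ] [0.00000000e+00 0.00000000e+00 2.77555756e-17]
28104 -0.14353098487746152 -0.06003029340113934 -0.07018425377540871 0.07029329492629954
-0.12 -0.0697 0.07
-0.115 -0.0702 0.0696
-0.11 -0.0695 0.0701
-0.105 -0.0699 0.07
-0.1 -0.07 0.0703
-0.095 -0.0695 0.0699
-0.09 -0.0693 0.0697
-0.085 -0.0693 0.0694
-0.08 -0.0694 0.0699
-0.075 -0.07 0.0702
```

View pics/hover.png

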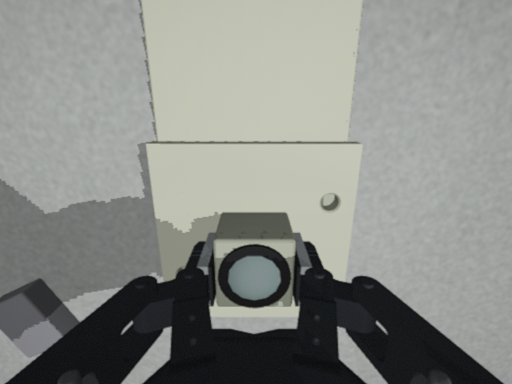

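```bash
python3 - <<'E'
from h import *
H=np.linalg.inv(vision.get_calibration("wrist")["hand_eye"])
for n,zt in(("held",.171),("hover",.0573)):
    f=np.load(f"pics/{n}.npz");P=cloud(*[f[k] for k in"pdKT"]); t=(f["T"]@H)[:3,3]; print(n,t, R.from_matrix((f["T"]@H)[:3,:3]).as_rotvec()-ori(YB))
    monitor.get_tcp_pos=lambda:t
    heldpose(P,YB,zt); print("tcp in B",(t[:2]-B)@ex,(t[:2]-B)@ey)
p=np.load("pics/hover.npz")["p"][180:222,308:350,::-1]
cv2.imwrite("pics/hole.png",cv2.resize(p,None,fx=10,fy=10,interpolation=cv2.INTER_CUBIC))
E
```

```text
held [0.56126155 0.25768937 0.18985781] [-0.00038535  0.00296668 -0.00336799]
tilt [ 0.0037 -0.0016] z 0.1708 rear [ 0.0058 -0.0604] width 0.1204 ymid slope/at0 -0.0057 -0.0009 cx -0.0004
tcp in B -0.13186419549681674 0.2392649126125418
hover [0.65310925 0.00283256 0.07661115] [ 0.00022851 -0.0007591  -0.00085548]
tilt [ 0.0047 -0.0004] z 0.0576 rear [ 0.0017 -0.0604] width 0.1203 ymid slope/at0 -0.0003 -0.0008 cx -0.0004
tcp in B -0.0006579696219096787 0.00225664420300994
```

View pics/hole.png

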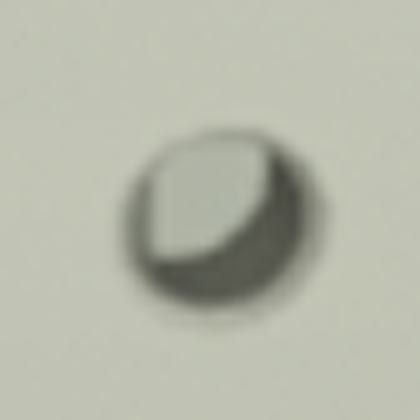

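```bash
python3 - <<'E'
from h import *
t=bw(0,.0007)
ctrl.movel([*t,.076],feed=.03)
print(monitor.get_tcp_pos(), (np.array(monitor.get_tcp_pos())[:2]-B)@ex,(np.array(monitor.get_tcp_pos())[:2]-B)@ey)
print(ctrl.movel([*t,.053],feed=.02,threshold=10)); print(monitor.get_tcp_pos(),monitor.get_force(),monitor.get_torque(),monitor.get_clock())
p,P=wrist("low"); f=np.load("pics/low.npz"); heldpose(P,YB,monitor.get_tcp_pos()[2]-.0195)
E
```

```text
[0.65383195 0.00085647 0.07642642] 0.00036976979964685247 0.0004206271550346983
True
[0.65336211 0.00114418 0.0556061 ] [-0.8509746  -0.10058192  6.85217593] [ 0.07172988 -0.00140532  0.02761939] 12.0667
tilt [0.005  0.0005] z 0.0366 rear [ 0.0017 -0.0605] width 0.1203 ymid slope/at0 0.0022 -0.0007 cx -0.0005
```

Contact came at the expected height, TCP 55.6 mm. I'll release and check.

```bash
python3 - <<'E'
from h import *
ctrl.grip(.07); t=np.array(monitor.get_tcp_pos())
ctrl.movel([*t[:2],.14],feed=.12)
ctrl.movel([*bw(-.05,0),.17],feed=.15); ctrl.pause(.3)
p,P=wrist("seated"); print(monitor.get_clock(),monitor.get_force())
q=P[:300].reshape(-1,3); d=q[:,:2]-B; x=d@ex;y=d@ey
k=(q[:,2]>.030)&(q[:,2]<.044)&(abs(x)<.07)&(abs(y)<.07); 
co=np.linalg.lstsq(np.c_[x[k],y[k],np.ones(k.sum())],q[k,2],rcond=None)[0]; print("plane",co.round(4),k.sum())
r=rect(np.c_[x[k],y[k]]); print(r)
b=(abs(y)<.06)&(x<-.08)&(x>-.15)&(q[:,2]<.02); print("bed z",np.median(q[b,2]))
cv2.imwrite("pics/seated.png",p[:,:,::-1])
E
```

```text
14.275 [ 0.00975523 -0.070596   -0.25453287]
plane [0.0011 0.0001 0.0365] 9284
(array([-0.4, -0.5]), array([120.4, 121.1]), 89.9, 9284)
bed z 0.010526088169435066
```

View pics/seated.png

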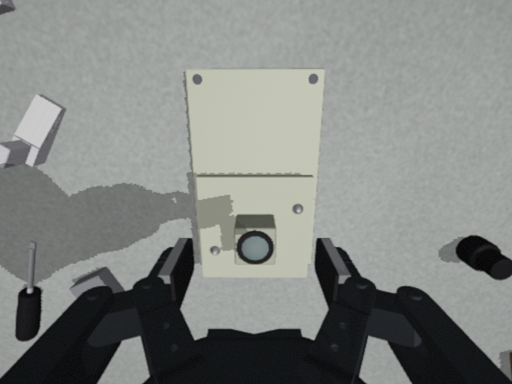

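Seated flat: plane tilt is about 1 mrad and the top is at 36.5 mm. Both pins show through the plate at (297,208) and (215,250). Now the wedge.

```bash
python3 - <<'E'
from h import *
w=[.4422,-.3116]; y=np.deg2rad(4.3)
ctrl.movel([*bw(-.05,0),.2],feed=.2)
ctrl.grip(.055)
ctrl.move_ptp([*w,.14],ori(y))
print(ctrl.movel([*w,.043],feed=.08,threshold=12)); 
ctrl.grip(.008,60); g=np.array(monitor.get_tcp_pos()); print("grasp",g,monitor.get_opening(),monitor.get_clock())
ctrl.movel([*w,.16],feed=.12)
t=bw(-.1515,.0006)
ctrl.move_ptp([*t,.12],ori(YB)); ctrl.movel([*t,.065],feed=.08); ctrl.pause(.2)
p,P=wrist("wheld"); print(monitor.get_clock(),monitor.get_force(),monitor.get_tcp_pos())
print(ctrl.movel([*t,g[2]+.0085],feed=.015,threshold=5)); print(monitor.get_tcp_pos(),monitor.get_force(),monitor.get_clock())
ctrl.pause(.2); p,P=wrist("wbed"); print(monitor.get_force())
cv2.imwrite("pics/wbed.png",p[:,:,::-1])
E
```

```text
False
grasp [ 0.44230989 -0.31170861  0.04327765] 0.017453872907798526 18.0167
21.525 [-0.18533525 -0.11858032 -3.30017042] [0.50421847 0.02511222 0.06542469]
True
[0.50371825 0.02519322 0.05325201] [-0.17831492  0.19573094  4.98324239] 22.2583
[-0.74421353  0.78902521  4.9518065 ]
```

View pics/wbed.png

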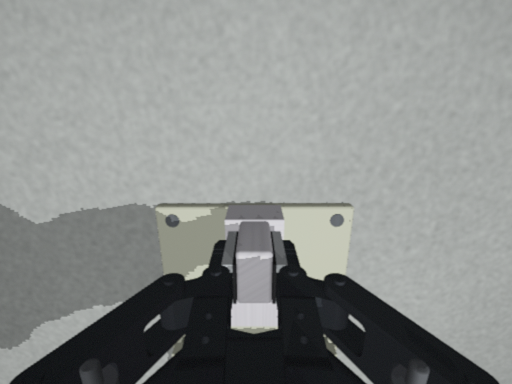

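```bash
cat >> h.py <<'E'
def platefit(tag):
    out=[]
    for n in("side","top"):
        p,d=vision.grab_frame(n); c=vision.get_calibration(n); np.savez(f"pics/{n}_{tag}.npz",p=p,d=d,K=c["camera_matrix"],T=c["T"])
        P=cloud(p,d,c["camera_matrix"],c["T"]).reshape(-1,3); dd=P[:,:2]-B; x=dd@ex;y=dd@ey
        k=(abs(x)<.056)&(abs(y)<.056)&((abs(x)>.028)|(abs(y)>.028))&(P[:,2]>.028)&(P[:,2]<.046)
        A=np.c_[x[k],y[k],np.ones(k.sum())];z=P[k,2]
        for _ in range(4):
            co=np.linalg.lstsq(A,z,rcond=None)[0]; r=z-A@co; g=abs(r)<max(2.0*r.std(),.0005); A,z=A[g],z[g]
        print(tag,n,len(z),"plane",co.round(5),"std",r.std().round(5),"tilt-lift@110mm mm",(-co[0]*110).round(2))
def inB():
    t=np.array(monitor.get_tcp_pos()); return ((t[:2]-B)@ex*1000).round(2),((t[:2]-B)@ey*1000).round(2),(t[2]*1000).round(2)
E
python3 - <<'E'
from h import *
platefit("base")
print(inB(),ctrl.movel([*bw(-.122,.0006),.0527],feed=.03,threshold=20),inB(),monitor.get_force())
for xx in(-.118,-.114,-.110,-.107):
    print(ctrl.movel([*bw(xx,.0006),.0527],feed=.02,threshold=20),inB(),monitor.get_force().round(2) if hasattr(monitor.get_force(),'round') else monitor.get_force())
platefit("a"); print(monitor.get_clock())
a=np.load("pics/side_a.npz")["p"][130:230,210:340,::-1]; cv2.imwrite("pics/side_a.png",cv2.resize(a,None,fx=6,fy=6,interpolation=cv2.INTER_CUBIC))
E
```

```text
base side 356 plane [ 0.00454 -0.00114  0.03754] std 0.00222 tilt-lift@110mm mm -0.5
base top 757 plane [-0.00067 -0.00324  0.03702] std 0.002 tilt-lift@110mm mm 0.07
(np.float64(-151.71), np.float64(0.62), np.float64(53.27)) False (np.float64(-122.63), np.float64(1.45), np.float64(53.29)) [-7.22571865  1.4970842   9.25900119]
False (np.float64(-118.22), np.float64(1.44), np.float64(53.32)) [-5.27  2.15  6.04]
False (np.float64(-115.87), np.float64(1.63), np.float64(53.27)) [-13.32   0.96  14.7 ]
False (np.float64(-113.53), np.float64(1.82), np.float64(53.27)) [-21.41   2.8   22.36]
False (np.float64(-111.95), np.float64(2.07), np.float64(53.16)) [-28.29   2.23  27.04]
a side 288 plane [-0.00336 -0.00079  0.03768] std 0.0025 tilt-lift@110mm mm 0.37
a top 365 plane [-0.00193  0.0036   0.03702] std 0.00188 tilt-lift@110mm mm 0.21
25.2333
```

View pics/side_a.png

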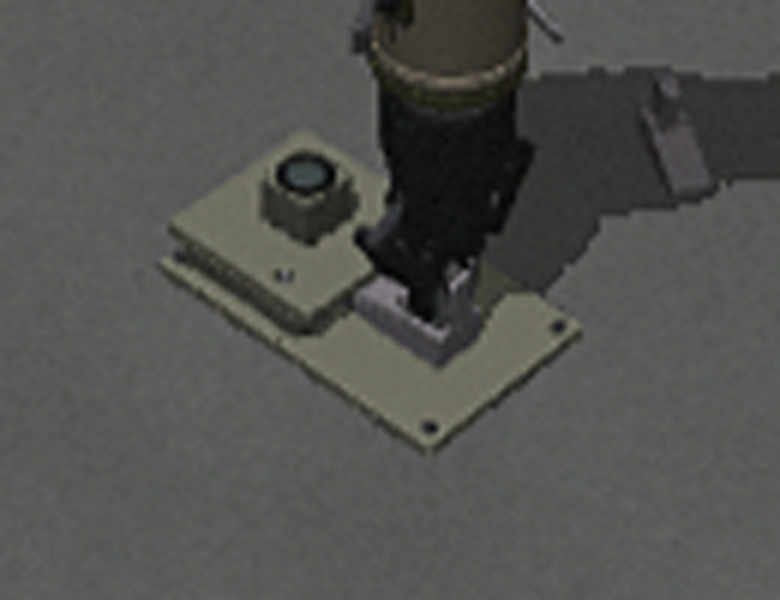

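```bash
python3 - <<'E'
from h import *
for z in (.0535,.0543,.0551):
    ctrl.movel([*bw(-.107,.0006),z],feed=.01); f=np.array(monitor.get_force()); print(z,inB(),f.round(1),np.array(monitor.get_torque()).round(2),monitor.get_clock())
    if f[2]<8: break
E
```

```text
0.0535 (np.float64(-111.35), np.float64(1.97), np.float64(53.21)) [-20.2   3.8  15.8] [0.67 3.86 0.04] 25.4833
0.0543 (np.float64(-110.84), np.float64(1.87), np.float64(53.37)) [-14.1   3.6   6.7] [0.73 2.8  0.01] 25.7333
```

```bash
cat >> h.py <<'E'
def push(goal,xc,zc,yc=.0006,n=12):
    for _ in range(n):
        a=inB(); e=goal-a[0]
        if e<.25: break
        xc+=min(e,1.5)/1000; f=np.array(monitor.get_force()); zc+=np.clip((f[2]-4)*.00006,-.0005,.0008)
        ctrl.movel([*bw(xc,yc),zc],feed=.015); print(round(xc,4),round(zc,4),inB(),np.array(monitor.get_force()).round(1))
    return xc,zc
E
python3 - <<'E'
from h import *
print(push(-103.5,-.107,.0543,-.0003))
ctrl.pause(.2);print(inB(),monitor.get_force(),monitor.get_opening(),monitor.get_clock())
for i in range(4): platefit(f"b{i}")
p,P=wrist("b")
for n in("wbed","b"):
    f=np.load(f"pics/{n}.npz");P=cloud(*[f[k] for k in"pdKT"]); H=np.linalg.inv(vision.get_calibration("wrist")["hand_eye"]); t=(f["T"]@H)[:3,3]
    q=P[:300,180:330].reshape(-1,3); d=q[:,:2]-t[:2]; x=d@ex;y=d@ey
    k=(q[:,2]>.068)&(q[:,2]<.078); 
    k2=(q[:,2]>.030)&(q[:,2]<.038)&(x<-.005)
    print(n,"fin top rear x",np.percentile(x[k],2),"block rear",np.percentile(x[k2],2),"block z",np.median(q[k2,2]),"ytop",y[k].min(),y[k].max(),k.sum(),k2.sum())
a=np.load("pics/side_b0.npz")["p"][130:230,210:340,::-1]; cv2.imwrite("pics/side_b.png",cv2.resize(a,None,fx=6,fy=6,interpolation=cv2.INTER_CUBIC))
E
```

```text
-0.1055 0.0545 (np.float64(-109.4), np.float64(1.34), np.float64(53.44)) [-14.    4.2   5.4]
-0.104 0.0545 (np.float64(-108.33), np.float64(1.26), np.float64(53.44)) [-15.5   4.5   6.5]
-0.1025 0.0547 (np.float64(-107.1), np.float64(1.16), np.float64(53.51)) [-16.5   5.1   6.4]
-0.101 0.0548 (np.float64(-105.9), np.float64(1.07), np.float64(53.54)) [-18.3   3.7   7.7]
-0.0995 0.0551 (np.float64(-104.53), np.float64(0.98), np.float64(53.6)) [-17.6   4.    6.7]
-0.0985 0.0552 (np.float64(-103.77), np.float64(0.94), np.float64(53.63)) [-19.5   3.8   7.3]
-0.0982 0.0554 (np.float64(-103.72), np.float64(0.93), np.float64(53.71)) [-18.    3.5   6.2]
(np.float64(-0.0982), np.float64(0.055417071972527966))
(np.float64(-103.72), np.float64(0.94), np.float64(53.72)) [-19.70358038   3.89054346   5.53788563] 0.01691530702888497 27.7
b0 side 259 plane [-0.02894 -0.01096  0.03869] std 0.00215 tilt-lift@110mm mm 3.18
b0 top 294 plane [-0.0009  -0.00084  0.03761] std 0.00181 tilt-lift@110mm mm 0.1
b1 side 244 plane [-0.0177  -0.00283  0.03843] std 0.00196 tilt-lift@110mm mm 1.95
b1 top 299 plane [-0.00814  0.00593  0.03771] std 0.00198 tilt-lift@110mm mm 0.9
b2 side 261 plane [-0.02181  0.00169  0.03851] std 0.00224 tilt-lift@110mm mm 2.4
b2 top 284 plane [-0.0272   0.00162  0.03861] std 0.00177 tilt-lift@110mm mm 2.99
b3 side 266 plane [-0.02673 -0.00201  0.03836] std 0.00232 tilt-lift@110mm mm 2.94
b3 top 301 plane [-0.02952 -0.00636  0.03872] std 0.00189 tilt-lift@110mm mm 3.25
wbed fin top rear x -0.014963697875624064 block rear -0.015262765972450283 block z 0.035054108869351314 ytop -0.022967841054392146 0.021318640661269605 2581 620
b fin top rear x -0.015015695770003954 block rear -0.015616311356909043 block z 0.035530333003063796 ytop -0.022867822473096853 0.021379617805623034 2592 644
```

```bash
cat >> h.py <<'E'
def lift(files):
    for n in("side","top"):
        o=[]
        for s in files:
            f=np.load(f"pics/{n}_{s}.npz"); P=cloud(*[f[k] for k in"pdKT"]).reshape(-1,3); dd=P[:,:2]-B; x=dd@ex;y=dd@ey
            k=(abs(x)<.053)&(abs(y)<.053)&((abs(x)>.03)|(abs(y)>.03))&(P[:,2]>.027)&(P[:,2]<.05)
            b=(x>-.16)&(x<-.07)&(abs(y)<.065)&(abs(y)>.035)&(abs(P[:,2]-.01)<.008)
            z=P[k,2]-.036-(P[b,2].mean()-.010); r=(.05-x[k])/.11
            for _ in range(4):
                L=(z*r).sum()/(r*r).sum(); g=abs(z-L*r)<.005; z,r=z[g],r[g]
            o.append(L*1000)
        print(n,np.round(o,2),np.mean(o).round(2))
E
python3 - <<'E'
from h import *
lift(["base"]);lift(["b0","b1","b2","b3"])
print((R.from_rotvec(monitor.get_eef_rot())*R.from_rotvec(ori(YB)).inv()).as_rotvec(degrees=True))
print(push(-101.3,-.0982,.0554,-.0003))
ctrl.pause(.3)
for i in range(8): platefit(f"c{i}")
E
python3 -c "
from h import *
lift([f'c{i}' for i in range(8)]);print(inB(),monitor.get_force(),monitor.get_clock())
print((R.from_rotvec(monitor.get_eef_rot())*R.from_rotvec(ori(YB)).inv()).as_rotvec(degrees=True))"
```

```text
side [-0.29] -0.29
top [0.59] 0.59
side [2.03 2.19 2.08 2.82] 2.28
top [2.69 3.02 4.23 3.32] 3.31
[0.03695591 0.75689223 0.16685951]
-0.0967 0.0555 (np.float64(-102.12), np.float64(0.83), np.float64(53.72)) [-18.5   3.6   5.2]
-0.0959 0.0556 (np.float64(-101.37), np.float64(0.84), np.float64(53.75)) [-17.8   4.6   5.2]
(np.float64(-0.09587999999999999), np.float64(0.055590091601145086))
c0 side 247 plane [-0.01805 -0.00622  0.039  ] std 0.00226 tilt-lift@110mm mm 1.99
c0 top 275 plane [-0.03809 -0.00555  0.03901] std 0.0018 tilt-lift@110mm mm 4.19
c1 side 266 plane [-0.03298 -0.00947  0.03908] std 0.00246 tilt-lift@110mm mm 3.63
c1 top 279 plane [-0.0361  -0.01353  0.03911] std 0.00187 tilt-lift@110mm mm 3.97
c2 side 233 plane [-0.018    0.00228  0.03854] std 0.00204 tilt-lift@110mm mm 1.98
c2 top 272 plane [-0.01635  0.00789  0.03795] std 0.00182 tilt-lift@110mm mm 1.8
c3 side 245 plane [-0.02984 -0.00135  0.03886] std 0.00216 tilt-lift@110mm mm 3.28
c3 top 280 plane [-0.0072   0.0062   0.03763] std 0.00177 tilt-lift@110mm mm 0.79
c4 side 248 plane [-0.02402 -0.01166  0.03898] std 0.00217 tilt-lift@110mm mm 2.64
c4 top 279 plane [-0.01303  0.00928  0.03768] std 0.00188 tilt-lift@110mm mm 1.43
c5 side 253 plane [-0.02549 -0.00604  0.03886] std 0.0021 tilt-lift@110mm mm 2.8
c5 top 273 plane [-0.01704 -0.00094  0.0382 ] std 0.00171 tilt-lift@110mm mm 1.87
c6 side 266 plane [-0.03025 -0.00929  0.03888] std 0.00243 tilt-lift@110mm mm 3.33
c6 top 278 plane [-0.02489 -0.01653  0.03871] std 0.0019 tilt-lift@110mm mm 2.74
c7 side 249 plane [-0.02555 -0.0032   0.03916] std 0.00216 tilt-lift@110mm mm 2.81
c7 top 277 plane [-0.02178 -0.00166  0.03857] std 0.00181 tilt-lift@110mm mm 2.4
side [3.18 3.17 2.7  2.95 2.51 3.53 3.92 3.31] 3.16
top [4.56 3.21 2.88 3.55 1.99 2.35 3.04 4.35] 3.24
(np.float64(-101.36), np.float64(0.79), np.float64(53.74)) [-17.44068673   4.05575553   5.49877475] 29.75
[0.03486771 0.75807361 0.16027995]
```

```bash
cat >> h.py <<'E'
def pitch(): return (R.from_rotvec(monitor.get_eef_rot())*R.from_rotvec(ori(YB)).inv()).as_rotvec(degrees=True).round(2)
E
python3 - <<'E'
from h import *
f=np.load("pics/wbed.npz");H=np.linalg.inv(vision.get_calibration("wrist")["hand_eye"])
print("wbed",(R.from_matrix((f["T"]@H)[:3,:3])*R.from_rotvec(ori(YB)).inv()).as_rotvec(degrees=True))
c=0
xc,zc=-.0959,.0556
for c in(.4,.7,.9):
    o=(R.from_rotvec(np.deg2rad(-c)*np.r_[ey,0])*R.from_rotvec(ori(YB))).as_rotvec()
    zc-=.00015
    ctrl.movel([*bw(xc,-.0003),zc],frame=o,feed=.01); print(c,zc,inB(),pitch(),np.array(monitor.get_force()).round(1),np.array(monitor.get_torque()).round(2))
E
```

```text
wbed [-0.00112358  0.0328649  -0.00097413]
0.4 0.05545 (np.float64(-100.61), np.float64(0.63), np.float64(53.29)) [-0.02  0.12  0.14] [-11.    3.9  -3. ] [0.84 2.61 0.06]
0.7 0.0553 (np.float64(-100.32), np.float64(0.6), np.float64(53.27)) [-0.06 -0.2   0.13] [-11.2   3.8  -2.1] [0.87 2.76 0.05]
0.9 0.055150000000000005 (np.float64(-100.31), np.float64(0.6), np.float64(53.22)) [-0.1  -0.4   0.13] [-11.1   4.3   0.2] [0.88 2.86 0.06]
```

```bash
python3 - <<'E' | grep -v plane
from h import *
o=(R.from_rotvec(np.deg2rad(-.5)*np.r_[ey,0])*R.from_rotvec(ori(YB))).as_rotvec()
ctrl.movel([*bw(-.0959,-.0003),.0551],frame=o,feed=.01); ctrl.pause(.4)
print(inB(),pitch(),monitor.get_force())
for i in range(16): platefit(f"d{i}")
lift([f"d{i}" for i in range(16)]); print(inB(),pitch(),monitor.get_clock(),monitor.get_opening())
p,P=wrist("d"); f=np.load("pics/d.npz"); t=np.array(monitor.get_tcp_pos())
q=P[:300,180:330].reshape(-1,3); x=(q[:,:2]-t[:2])@ex; k2=(q[:,2]>.030)&(q[:,2]<.038)&(x<-.005); print("block z",np.median(q[k2,2]),np.percentile(x[k2],2))
a=np.mean([np.load(f"pics/side_d{i}.npz")["p"] for i in range(8)],0)[130:230,210:340,::-1].astype(np.uint8); cv2.imwrite("pics/side_d.png",cv2.resize(a,None,fx=6,fy=6,interpolation=cv2.INTER_CUBIC))
E
```

```text
(np.float64(-100.26), np.float64(0.61), np.float64(53.33)) [-0.04 -0.01  0.13] [-12.90769756   3.11435557   0.04130544]
side [2.47 3.   2.96 2.8  3.1  3.08 3.29 3.12 3.39 2.75 2.86 2.57 2.42 2.88
 3.27 2.89] 2.93
top [4.93 3.88 3.73 3.15 3.82 4.41 4.23 3.55 4.9  5.34 4.92 3.84 3.86 4.9
 4.83 3.82] 4.26
(np.float64(-100.27), np.float64(0.57), np.float64(53.31)) [-0.04 -0.01  0.13] 32.75 0.017084224007053433
block z 0.035042988502178074 -0.01547826922983738
```

View pics/side_d.png

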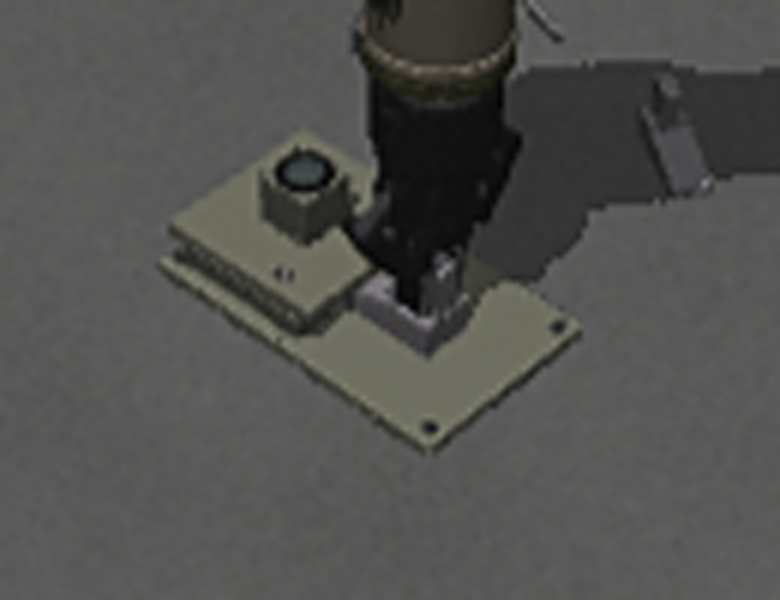

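```bash
python3 -c "
from h import *
print(inB(),monitor.get_opening(),monitor.get_clock()); job.finish_job(); print(inB(),monitor.get_clock())"
```

```text
(np.float64(-100.27), np.float64(0.6), np.float64(53.32)) 0.017014935177101224 32.8
the job is handed in; nothing more can be done
the job is handed in; nothing more can be done
```

The job is handed in, at 32.8 s on the robot's clock. I seated the lens plate on both pins and let go. Then I slid the middle wedge, thin end first, under the plate's edge. The gripper still holds the wedge and the plate rests on it.

**Last checks**
- **Plate before the wedge:** it lay flush, with a tilt of about 1 mrad and its top at 36.5 mm. Both pins showed through the holes.
- **Edge lift:** the side camera reads 2.9 mm (3.2 mm after its baseline correction), and the wedge's travel gives 3.1–3.5 mm. The top camera disagrees at 4.3 mm (3.7 mm corrected), but its readings scatter widely. My best estimate is about 3.2 mm.
- **Wedge:** it is flat on the bed and did not slip in the grip. It was stable over the last 3 s.

**What went less cleanly**
- **Nose-down tilt:** the gripper pitched the wedge about 0.8° nose-down during the push. I corrected this to about zero before handing in.
- **Push resistance:** sliding resistance was higher than I expected, up to about 28 N. A steady push of about 12 N remained at the end, and I did not find out why.

I did not touch the eyepiece, the screwdriver or the case, but I took no dedicated picture of them at the end.

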